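# Pack the capped sample jars into the carry caddy by height

### The job

Pack the four capped sample jars into the green carry caddy, one upright in each bay: the tallest in the bay next to the pull handle, then down in order of height to the shortest in the bay at the other end. Set each one down on the bay floor without dropping it. The two open jars without caps and everything else on the bench must stay where they stand.

Things in the scene. Friction and masses are not known exactly. Their poses are not given: they have to be found in the camera images.
- caddy: Green tray 278 x 74 x 22 mm high, fixed, at any yaw. Origin: centre of underside. Its x axis runs along its length to the end with the pull handle (10 mm bar loop, 34 mm out, below the rim). Four bays in a row, 64 x 64 mm inside, centres at x = +102 (next to the handle), +34, -34, -102 mm, y = 0; floors 5 mm above the bench; outer walls 5 mm, partitions 4 mm thick, all tops at 22 mm.
- jar140_mid (a point): The tallest of the four capped sample jars: upright white plastic cylinder 140 mm high with cap, 48 mm in diameter all the way up (the ribbed white screw cap, the top 20 mm, is as wide as the body), 50 to 310 g. Point: its centre, half-way up (70 mm above its underside); z up along its axis.
- jar120_mid (a point): The second tallest of the four capped sample jars: upright white plastic cylinder 120 mm high with cap, 46 mm in diameter all the way up (the ribbed white screw cap, the top 20 mm, is as wide as the body), 50 to 310 g. Point: its centre, half-way up (60 mm above its underside); z up along its axis.
- jar100_mid (a point): The third tallest of the four capped sample jars: upright white plastic cylinder 100 mm high with cap, 43 mm in diameter all the way up (the ribbed white screw cap, the top 20 mm, is as wide as the body), 50 to 310 g. Point: its centre, half-way up (50 mm above its underside); z up along its axis.
- jar80_mid (a point): The shortest of the four capped sample jars: upright white plastic cylinder 80 mm high with cap, 40 mm in diameter all the way up (the ribbed white screw cap, the top 20 mm, is as wide as the body), 50 to 310 g. Point: its centre, half-way up (40 mm above its underside); z up along its axis.
- open110_mid (a point): Open sample jar, a look-alike without cap, to be left alone: upright white cylinder 110 mm high, 46 mm in diameter, hollow, with a slightly narrower open neck on top. Point: its centre, half-way up.
- open90_mid (a point): Open sample jar, a look-alike without cap, to be left alone: upright white cylinder 90 mm high, 43 mm in diameter, hollow, with a slightly narrower open neck on top. Point: its centre, half-way up.
- dishes_mid (a point): Bystander: stack of three clear culture dishes, 90 mm in diameter, 45 mm high. Point: its centre.
- burner_mid (a point): Bystander: bench burner, 84 mm blue foot and an upright steel tube, 143 mm high. Point: on its axis, half-way up.
Mind the look-alikes: they are no part of the job. Leave any purple look-alike of the part that bears jar100_mid alone.

How it is judged:
By the outcome, as a careful person would: the job done as asked, in the order asked, and still so for the second after the job is handed in, with the robot touching nothing.
It also fails if it takes over 112 s, if anything falls off the work surface, if the arm or the gripper's body presses on something with over 40 N, if the wrist force passes 120 N, or if a joint passes its speed limit or range.

### The arm

A 6-joint arm with a two-finger parallel gripper is mounted at the origin on the work surface. World frame = base frame: x ahead of the robot, y to its left, z up, the work surface at z = 0. Lengths are in m, angles in rad, forces in N, time in s.
With the tool pointing down it reaches from about 0.35 to 0.85 m from the base axis. Payload 8.1 kg.
Tool frame: the origin (TCP) lies midway between the tips of the shut fingers; the grasp point (between the pads) lies 19 mm behind it; z points along the fingers, y is the line along which they close (so a half turn about z gives the same grasp; the last joint's range is limited). The gripper opens to 93 mm and grips with 3 to 60 N. Pads are 15 mm wide; open, the fingers measure 128 mm over their backs; the gripper's body (75 mm by 188 mm) begins 65 mm behind the grasp point.
Start: joints at [1.208, 0.13, 1.488, -0, 1.523, -0.085], TCP at [0.165, 0.577, 0.219] pointing down, gripper open.
Joint ranges: [-2.96, 2.96], [-0.89, 2.26], [0.02, 2.5], [-1.34, 4.48], [0, 2.73], [-2.66, 2.66]. Speed limits (rad/s): [2.39, 2.39, 2.79, 3.14, 3.14, 3.14].

### API

Orientations are given as a rotation vector (axis times angle).
In Python, from plant import read_state, read_camera, camera_model, close_job gives the robot as it stands. The module is installed in compiled form; this text tells all that it offers.
- The arm moves only by the tool carry_out, never from a script. Its argument "moves" is a list of rows, each an object of numbers: "jaw": the finger opening in m, from 0 to 0.093; "dx", "dy", "dz": the shift along the tool's x, y, z in m; "yaw": the turn about the tool's z in rad. In form: [{"jaw": .., "dx": .., "dy": .., "dz": .., "yaw": ..}, ...]. A call has 1 to 8 rows; each row shifts and turns the commanded pose from where the row before left it, along the tool's axes as they then stand; what a row does not reach is not made up. A row lasts 1/8 s, in which the tool goes at most 62.5 mm and 10.7 degrees, less where a joint would pass 70% of its speed; a pose out of reach is approached as far as the arm can. A call is refused whole if a number of a shift passes 0.0625 or a number of a turn 0.188, either way. A call with a gripper value outside its range is refused whole. The fingers move at their own pace and stop on an object; "grip_force" is the grip in N (left out, the last holds). Time passes only in rows, so rows that do not move let the fingers close. It gives the time, the measured TCP pose, the force, the opening and the grip force at its end, in the units of the state.
- read_state(): the state, without advancing time (a new reading comes with each control period).
- read_camera(name): name is "side" or "top" or "wrist"; returns the picture (400x640x3 uint8, red, green, blue); there is no depth.
- camera_model(name): a dict with "camera_matrix" (3x3 intrinsics, pixels), "view" (4x4, takes a point from world to camera coordinates). Camera axes: x right, y up, looking along -z (the intrinsics and any distortion apply to the point x, -y, -z); pixel columns grow to the right and rows downward; lengths in m; the calibration is good to about 2 mm. A picture is of the moment at which its call begins: read the wrist's pose just before it. camera_model takes no time and is no camera call; for the wrist camera it gives the pose at the moment of the call.
- close_job(): hands the job in; it is judged then, once.
The state is a dict: "t": time; "q": joint angles; "dq": joint speeds; "joint_torque": joint torques, N m; "tool_pos": TCP position; "orientation": TCP orientation; "force": force on the tool from outside, world axes, zero at the start; "wrist_torque": the same for the moment, N m; "opening": finger opening in m; "gripper_force": force on a finger pad.
Only numpy, scipy, OpenCV 4.12 (cv2) and the standard library are available. Lean on these libraries where they do the work, as an engineer would, in place of code of your own. Each camera call takes 0.05 s, during which the arm holds its last target. There are 200 camera calls.

## Working session

There is one attempt and no reset: what is moved stays moved. The work goes in short steps, Python scripts to look and compute and a tool call to move; the robot and the scene stay as the last step left them, time stands still between calls to the robot, and variables do not carry over. Pictures are saved under pics/ and viewed, at most 14 in all, crops included, and the job is handed in when it is done.

Besides the shell and the picture viewer there is one more tool, called after "Call:" as a command line: name --argument value ..., lists and objects as JSON in quotes. carry_out: Moves the arm, as the interface text tells. Its arguments: {"type":"object","properties":{"moves":{"type":"array","items":{"type":"object","properties":{"jaw":{"type":"number"},"dx":{"type":"number"},"dy":{"type":"number"},"dz":{"type":"number"},"yaw":{"type":"number"}}}},"grip_force":{"type":"number"}},"required":["moves"]}

```bash
mkdir -p pics; python3 - <<'E'
from plant import *
import cv2,numpy as np
s=read_state();print({k:np.round(v,3).tolist() for k,v in s.items()})
for n in["top","side"]:
    im=read_camera(n);cv2.imwrite(f"pics/{n}0.png",im[:,:,::-1]);m=camera_model(n);print(n,{k:np.round(v,4).tolist() if not isinstance(v,str) else v for k,v in m.items()})
E
```

```text
{'t': 0.0, 'q': [1.208, 0.131, 1.489, 0.0, 1.523, -0.085], 'dq': [0.001, 0.001, 0.0, -0.001, -0.0, -0.002], 'joint_torque': [-0.001, -55.985, -49.175, 0.077, 0.036, -0.0], 'tool_pos': [0.164, 0.576, 0.218], 'orientation': [-0.435, -3.111, 0.003], 'force': [-0.755, -0.352, 0.975], 'wrist_torque': [-0.023, 0.066, 0.032], 'gripper_force': 0.0, 'opening': 0.093}
top {'camera_matrix': [[487.9329, 0.0, 320.2279], [0.0, 487.9329, 197.5481], [0.0, 0.0, 1.0]], 'view': [[-0.0024, -1.0, 0.0018, -0.044], [0.997, -0.0022, 0.0769, -0.5817], [-0.0769, 0.002, 0.997, -1.3128], [0.0, 0.0, 0.0, 1.0]]}
side {'camera_matrix': [[480.1697, 0.0, 317.6742], [0.0, 480.1697, 200.2346], [0.0, 0.0, 1.0]], 'view': [[-0.9846, -0.1749, 0.0021, 0.5736], [0.1102, -0.6111, 0.7838, -0.1479], [-0.1358, 0.772, 0.621, -1.1909], [0.0, 0.0, 0.0, 1.0]]}
```

View pics/top0.png

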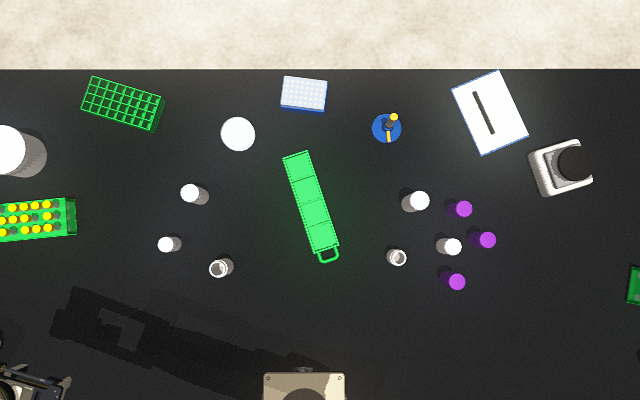

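View pics/side0.png

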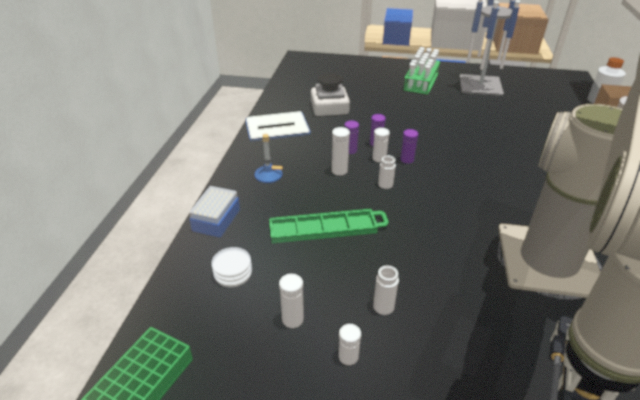

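The top view shows the capped jars at about (190,193), (169,244), (419,200) and (452,246). The open jars are at (221,267) and (397,257), the purple decoys at (464,209), (487,240) and (457,281), and the caddy handle at (328,255). In the side view the capped jars are at (291,300), (349,344), (340,150) and (381,144).

```bash
cat > h.py <<'E'
from plant import *
import cv2,numpy as np
def ray(n,uv,M=None):
    m=M or camera_model(n);K=np.array(m["camera_matrix"]);V=np.array(m["view"]);R=V[:3,:3];d=np.linalg.inv(K)@[uv[0],uv[1],1]
    return -R.T@V[:3,3],R.T@(d*[1,-1,-1])
def plane(n,uv,z,M=None):
    o,d=ray(n,uv,M);return o+d*(z-o[2])/d[2]
def tri(a,b):
    (o,d),(p,e)=a,b
    k=np.linalg.lstsq(np.c_[d,-e],p-o,rcond=None)[0]
    x,y=o+k[0]*d,p+k[1]*e;return (x+y)/2,np.linalg.norm(x-y)
def proj(n,P):
    m=camera_model(n);K=np.array(m["camera_matrix"]);V=np.array(m["view"]);c=V[:3,:3]@P+V[:3,3];c=K@(c*[1,-1,-1]);return c[:2]/c[2]
E
python3 - <<'E'
from h import *
T=cv2.imread("pics/top0.png");S=cv2.imread("pics/side0.png")
def blobs(mask,lo,hi):
    n,l,st,c=cv2.connectedComponentsWithStats(mask.astype(np.uint8));return [(st[i].tolist(),c[i]) for i in range(1,n) if lo<st[i,4]<hi]
for th in (225,245): print(th,[(b[0],b[1].round(1).tolist()) for b in blobs(T.min(2)>th,60,900) if 140<b[1][1]<300])
print("side",[(b[0],) for b in blobs((S.min(2)>110)&(S.max(2).astype(int)-S.min(2)<40),150,3000) if 100<b[1][1]<380 and b[1][0]>230 and b[1][0]<450])
g=cv2.cvtColor(T,cv2.COLOR_BGR2HSV);m=cv2.inRange(g,(45,120,70),(85,255,255));m[:,:270]=0;m[:,350:]=0;m[:140]=0
c=max(cv2.findContours(m,0,2)[0],key=cv2.contourArea);print(cv2.approxPolyDP(c,4,True)[:,0].tolist())
m2=cv2.morphologyEx(cv2.drawContours(m*0,[c],-1,255,-1),cv2.MORPH_OPEN,np.ones((15,15)));c2=max(cv2.findContours(m2,0,2)[0],key=cv2.contourArea)
q=[plane("top",p[0],.022)[:2] for p in c2];r=cv2.minAreaRect(np.float32(q)*1000);print("caddy",r)
cr=lambda I,x,y,w,h,k:cv2.resize(I[y:y+h,x:x+w],None,fx=k,fy=k,interpolation=2)
cv2.imwrite("pics/cr.png",np.vstack([cr(T,150,140,200,140,4),]))
E
```

```text
225 [([536, 139, 57, 56, 532], [556.9, 169.5]), ([181, 184, 18, 18, 251], [189.4, 192.5]), ([410, 191, 20, 19, 280], [419.4, 199.9]), ([158, 237, 15, 15, 179], [165.2, 244.1]), ([445, 239, 17, 16, 214], [452.7, 246.4]), ([391, 251, 15, 15, 77], [397.5, 258.1]), ([210, 261, 18, 16, 91], [219.5, 268.4])]
245 [([537, 139, 55, 54, 288], [556.8, 168.4]), ([181, 184, 18, 18, 241], [189.4, 192.4]), ([411, 191, 18, 19, 272], [419.5, 200.0]), ([158, 237, 15, 15, 170], [165.3, 244.1]), ([445, 239, 16, 16, 206], [452.7, 246.3]), ([392, 251, 14, 15, 62], [398.3, 257.8])]
side [([310, 84, 40, 31, 891],), ([332, 126, 19, 49, 770],), ([373, 127, 23, 62, 923],), ([211, 246, 42, 41, 1385],), ([374, 265, 26, 50, 995],), ([278, 273, 26, 55, 1160],), ([339, 323, 23, 42, 801],)]
[[304, 150], [282, 160], [312, 251], [325, 263], [338, 257], [339, 244]]
caddy ((556.2471923828125, -22.738021850585938), (311.7335510253906, 76.19523620605469), 18.459569931030273)
```

View pics/cr.png

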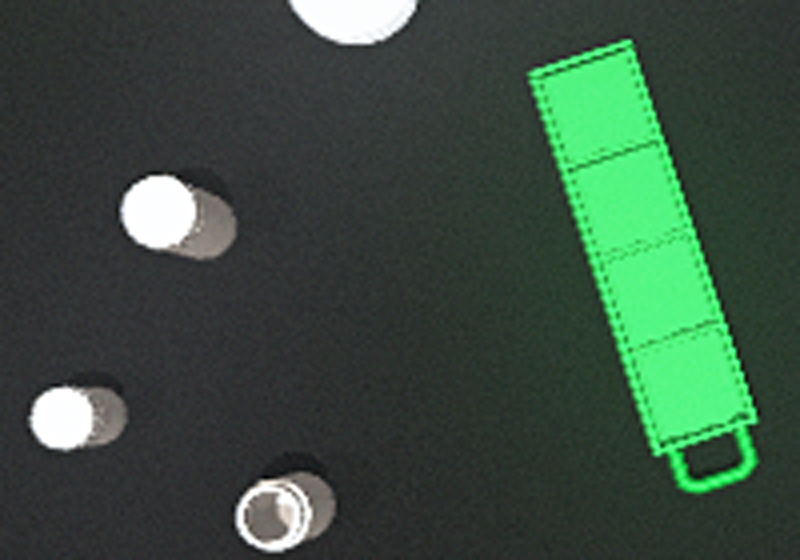

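The crop shows the caddy with its handle loop at the near (bottom) end. Its body corners are at about (282,158), (308,150), (339,245) and (314,254) in full-picture pixels. The caps show as saturated discs.

```bash
python3 - <<'E'
from h import *
T=cv2.imread("pics/top0.png");S=cv2.imread("pics/side0.png")
top={'A':(189.9,192.9),'B':(165.3,244.1),'C':(419.7,200),'D':(452.7,246.4),'oE':(219.5,268),'oF':(397.8,257.5)}
side={'A':(278,273,26),'B':(338.5,323,22.5),'C':(332,126,19),'D':(373,127,17)}
for k,(x,y,w) in side.items():
    P,e=tri(ray("top",np.add(top[k],0.)),ray("side",(x+w/2-.5,y+.31*w)));print(k,P.round(4),round(e,4))
for k,z in(('oE',.11),('oF',.09)): print(k,plane("top",top[k],z).round(3))
for n,uv in{'p1':(464,209),'p2':(487,240),'p3':(457,281)}.items(): print(n,plane("top",uv,.1).round(3))
g=cv2.cvtColor(T,cv2.COLOR_BGR2HSV);m=cv2.inRange(g,(45,120,50),(85,255,255));m[:,:270]=0;m[:,350:]=0;m[:140]=0
m=cv2.morphologyEx(cv2.morphologyEx(m,3,np.ones((3,3))),cv2.MORPH_OPEN,np.ones((9,9)))
c=max(cv2.findContours(m,0,1)[0],key=cv2.contourArea)
r=cv2.minAreaRect(np.float32([plane("top",p[0],.022)[:2] for p in c])*1000);print("caddy",r,cv2.boxPoints(r).round().tolist())
cs=[plane("top",p,.022)[:2].round(3).tolist() for p in((282,158),(308,150),(339.2,245),(313.7,253.7))];print(cs,np.mean(cs,0))
g=cv2.cvtColor(S,cv2.COLOR_BGR2HSV);m=cv2.inRange(g,(45,120,40),(85,255,255));m[:190]=0;m[260:]=0;m[:,:250]=0
print("side caddy",cv2.boundingRect(m))
# rim height: two top corners, seen in both views
cr=cv2.resize(S[195:255,260:400],None,fx=5,fy=5,interpolation=2);cv2.imwrite("pics/cr2.png",cr)
E
```

```text
A [0.5875 0.2858 0.1192] 0.0014
B [0.4572 0.3566 0.0831] 0.0007
C [ 0.5658 -0.2941  0.136 ] 0.0007
D [ 0.4504 -0.3854  0.0941] 0.0021
oE [0.397 0.21  0.11 ]
oF [ 0.421 -0.244  0.09 ]
p1 [ 0.545 -0.415  0.1  ]
p2 [ 0.466 -0.472  0.1  ]
p3 [ 0.362 -0.393  0.1  ]
caddy ((569.4874877929688, -17.799827575683594), (283.6182861328125, 76.9980239868164), 18.223217010498047) [[423.0, -26.0], [447.0, -99.0], [716.0, -10.0], [692.0, 63.0]]
[[0.691, 0.06], [0.713, -0.012], [0.452, -0.097], [0.429, -0.027]] [ 0.57125 -0.019  ]
side caddy (270, 209, 118, 31)
```

View pics/cr2.png

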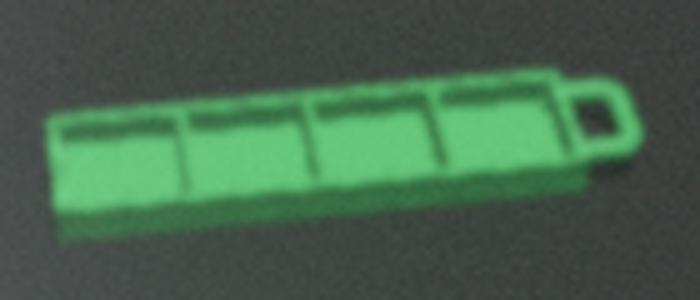

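The crop shows the rim clearly, with the far-end corners at about (269.6,218.6) and (271.4,237), and the handle on the right. The triangulated heights (136, 119, 94 and 83 mm) identify C=140, A=120, D=100 and B=80. I'll start moving toward jar C.

```bash
cat >> h.py <<'E'
from scipy.spatial.transform import Rotation as Ro
def nav(x,y,z,th=-71.8,n=1):
    s=read_state();R=Ro.from_rotvec(s["orientation"]).as_matrix();d=R.T@(np.array([x,y,z])-s["tool_pos"])
    c=np.degrees(np.arctan2(R[1,1],R[0,1]));w=(c-th+180)%360-180
    print("t",round(s["t"],2),"d",d.round(4),"|d|",np.linalg.norm(d[:2]).round(3),"th",c.round(1),"yaw",np.radians(w).round(3),"tilt",R[:,2].round(3),"q",np.round(s["q"],2),"f",np.round(s["force"],1),"op",round(s["opening"],4))
E
python3 - <<'E'
from h import *
for k,uv,z in(('A',(189.4,192.5),.12),('B',(165.2,244.1),.08),('C',(419.5,200),.14),('D',(452.7,246.4),.1)): print(k,plane("top",uv,z).round(4))
for a,b in(((282,158),(271.4,237)),((308,150),(269.6,218.6)),((339.2,245),(371.4,209))): print(tri(ray("top",a),ray("side",b)))
nav(.565,-.294,.22)
E
```

```text
A [0.5877 0.2867 0.12  ]
B [0.4568 0.3578 0.08  ]
C [ 0.5659 -0.2927  0.14  ]
D [ 0.4495 -0.3838  0.1   ]
(array([0.69191442, 0.0600216 , 0.01827439]), np.float64(0.00031714587959504287))
(array([ 0.71493563, -0.01167719,  0.01612506]), np.float64(0.0012323037377734284))
(array([ 0.451286  , -0.09672678,  0.01924989]), np.float64(0.0017990168434557157))
t 0.1 d [-0.624  -0.7273 -0.0012] |d| 0.958 th 74.1 yaw 2.546 tilt [-0.001 -0.002 -1.   ] q [ 1.21  0.13  1.49 -0.    1.52 -0.09] f [0.2 0.7 0.2] op 0.0929
```

Call:
carry_out --moves '[{"dx":-0.039,"dy":-0.0453,"dz":-0.002,"jaw":0.075},{"dx":-0.039,"dy":-0.0453},{"dx":-0.039,"dy":-0.0453},{"dx":-0.039,"dy":-0.0453},{"dx":-0.039,"dy":-0.0453},{"dx":-0.039,"dy":-0.0453},{"dx":-0.039,"dy":-0.0453},{"dx":-0.039,"dy":-0.0453}]' --grip_force 25

```text
invalid input at $.moves[0]: expected keys jaw, dx, dy, dz, yaw
```

Call:
carry_out --moves '[{"dx":-0.039,"dy":-0.0453},{"dx":-0.039,"dy":-0.0453},{"dx":-0.039,"dy":-0.0453},{"dx":-0.039,"dy":-0.0453},{"dx":-0.039,"dy":-0.0453},{"dx":-0.039,"dy":-0.0453},{"dx":-0.039,"dy":-0.0453},{"dx":-0.039,"dy":-0.0453}]'

```text
invalid input at $.moves[0]: expected keys jaw, dx, dy, dz, yaw
```

Call:
carry_out --moves '[{"yaw":0.187},{"yaw":0.187},{"yaw":0.187},{"yaw":0.187},{"yaw":0.187},{"yaw":0.187},{"yaw":0.187},{"yaw":0.187}]'

```text
invalid input at $.moves[0]: expected keys jaw, dx, dy, dz, yaw
```

Call:
carry_out --moves '[{"yaw":0.187},{"yaw":0.187},{"yaw":0.187},{"yaw":0.187},{"yaw":0.187},{"yaw":0.118},{"yaw":0}]'

```text
invalid input at $.moves[0]: expected keys jaw, dx, dy, dz, yaw
```

```bash
python3 - <<'E'
from h import *
nav(.565,-.294,.096)
E
```

```text
t 0.1 d [-0.624  -0.7271  0.1228] |d| 0.958 th 74.1 yaw 2.546 tilt [-0.001 -0.002 -1.   ] q [ 1.21  0.13  1.49 -0.    1.52 -0.09] f [0.2 0.7 0.2] op 0.0929
```

Every row needs all five keys, and the measured rim height (about 18 mm) agrees with the text.

Call:
carry_out --moves '[{"jaw":0.075,"dx":-0.039,"dy":-0.0454,"dz":-0.002,"yaw":0},{"jaw":0.075,"dx":-0.039,"dy":-0.0454,"dz":0,"yaw":0},{"jaw":0.075,"dx":-0.039,"dy":-0.0454,"dz":0,"yaw":0},{"jaw":0.075,"dx":-0.039,"dy":-0.0454,"dz":0,"yaw":0},{"jaw":0.075,"dx":-0.039,"dy":-0.0454,"dz":0,"yaw":0},{"jaw":0.075,"dx":-0.039,"dy":-0.0454,"dz":0,"yaw":0},{"jaw":0.075,"dx":-0.039,"dy":-0.0454,"dz":0,"yaw":0},{"jaw":0.075,"dx":-0.039,"dy":-0.0454,"dz":0,"yaw":0}]' --grip_force 25

```text
t: 1.1
tool_pos: [0.3652, 0.1404, 0.2205]
orientation: [0.434, 3.111, 0.0]
force: [0.3, 0.5, -0.5]
opening: 0.0748
gripper_force: 0.0
```

Call:
carry_out --moves '[{"jaw":0.075,"dx":-0.039,"dy":-0.0454,"dz":0,"yaw":0},{"jaw":0.075,"dx":-0.039,"dy":-0.0454,"dz":0,"yaw":0},{"jaw":0.075,"dx":-0.039,"dy":-0.0454,"dz":0,"yaw":0},{"jaw":0.075,"dx":-0.039,"dy":-0.0454,"dz":0,"yaw":0},{"jaw":0.075,"dx":-0.039,"dy":-0.0454,"dz":0,"yaw":0},{"jaw":0.075,"dx":-0.039,"dy":-0.0454,"dz":0,"yaw":0},{"jaw":0.075,"dx":-0.039,"dy":-0.0454,"dz":0,"yaw":0},{"jaw":0.075,"dx":-0.039,"dy":-0.0454,"dz":0,"yaw":0}]'

```text
t: 2.1
tool_pos: [0.5658, -0.2945, 0.22]
orientation: [-0.435, -3.111, -0.001]
force: [0.8, 0.5, 1.0]
opening: 0.0753
gripper_force: 0.0
```

Call:
carry_out --moves '[{"jaw":0.075,"dx":0,"dy":0,"dz":0,"yaw":0.187},{"jaw":0.075,"dx":0,"dy":0,"dz":0,"yaw":0.187},{"jaw":0.075,"dx":0,"dy":0,"dz":0,"yaw":0.187},{"jaw":0.075,"dx":0,"dy":0,"dz":0,"yaw":0.187},{"jaw":0.075,"dx":0,"dy":0,"dz":0,"yaw":0.187},{"jaw":0.075,"dx":0,"dy":0,"dz":0,"yaw":0.187},{"jaw":0.075,"dx":0,"dy":0,"dz":0,"yaw":0.187},{"jaw":0.075,"dx":0,"dy":0,"dz":0,"yaw":0.187}]'

```text
t: 3.1
tool_pos: [0.5651, -0.2925, 0.22]
orientation: [-2.44, -1.977, 0.001]
force: [-0.3, 0.6, 0.5]
opening: 0.0752
gripper_force: 0.0
```

Call:
carry_out --moves '[{"jaw":0.075,"dx":0,"dy":0,"dz":0,"yaw":0.187},{"jaw":0.075,"dx":0,"dy":0,"dz":0,"yaw":0.187},{"jaw":0.075,"dx":0,"dy":0,"dz":0,"yaw":0.187},{"jaw":0.075,"dx":0,"dy":0,"dz":0,"yaw":0.187},{"jaw":0.075,"dx":0,"dy":0,"dz":0,"yaw":0.187},{"jaw":0.075,"dx":0,"dy":0,"dz":0,"yaw":0.117},{"jaw":0.075,"dx":0,"dy":0,"dz":0,"yaw":0}]'

```text
t: 3.98
tool_pos: [0.5651, -0.2925, 0.22]
orientation: [-3.102, -0.495, 0.001]
force: [0.7, -0.1, 0.3]
opening: 0.0754
gripper_force: 0.0
```

```bash
python3 - <<'E'
from h import *
nav(.565,-.294,.096)
cv2.imwrite("pics/w1.png",read_camera("wrist")[:,:,::-1])
print(proj("wrist",np.array([.565,-.294,.14])), camera_model("wrist")["view"])
E
```

```text
t 3.98 d [-0.0005  0.0015  0.124 ] |d| 0.002 th -71.9 yaw -0.001 tilt [-0.001  0.001 -1.   ] q [-0.56  0.23  1.38  0.    1.54  0.7 ] f [ 0.7 -0.1  0.3] op 0.0754
[322.46327146 210.71264688] [[ 3.13086671e-01 -9.49724341e-01 -6.42781277e-04 -4.53966953e-01]
 [ 9.09245818e-01  2.99937848e-01 -2.88633555e-01 -3.92137479e-01]
 [ 2.74315107e-01  8.97828727e-02  9.57439428e-01 -5.21184266e-01]
 [ 0.00000000e+00  0.00000000e+00  0.00000000e+00  1.00000000e+00]]
```

View pics/w1.png

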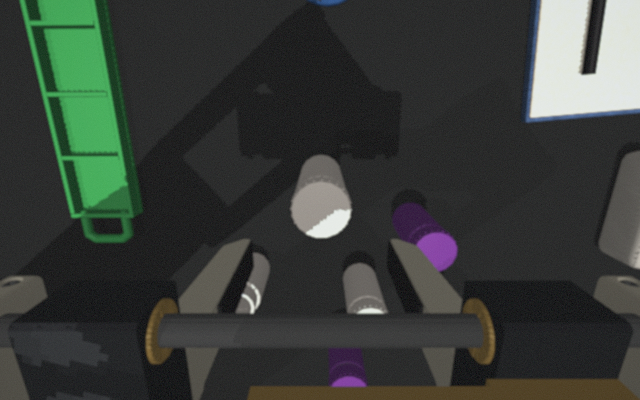

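The wrist view shows jar C's cap centre at about (321,207) against a predicted (322,211), so it is centred between the fingers. The purple jar at (437,250) is outside them. Descending.

Call:
carry_out --moves '[{"jaw":0.075,"dx":0,"dy":0,"dz":0.031,"yaw":0},{"jaw":0.075,"dx":0.0,"dy":0,"dz":0.031,"yaw":0},{"jaw":0.075,"dx":0,"dy":0,"dz":0.031,"yaw":0},{"jaw":0.075,"dx":0,"dy":0,"dz":0.031,"yaw":0},{"jaw":0.04,"dx":0,"dy":0,"dz":0,"yaw":0},{"jaw":0.04,"dx":0,"dy":0,"dz":0,"yaw":0},{"jaw":0.04,"dx":0,"dy":0,"dz":0,"yaw":0},{"jaw":0.04,"dx":0,"dy":0,"dz":0,"yaw":0}]' --grip_force 25

```text
t: 5.03
tool_pos: [0.5665, -0.2934, 0.0987]
orientation: [3.1, 0.494, 0.004]
force: [-0.2, 0.9, 5.1]
opening: 0.0476
gripper_force: 25.0
```

Call:
carry_out --moves '[{"jaw":0.04,"dx":0,"dy":0,"dz":-0.01,"yaw":0},{"jaw":0.04,"dx":0,"dy":0,"dz":-0.03,"yaw":0},{"jaw":0.04,"dx":0,"dy":0,"dz":-0.03,"yaw":0},{"jaw":0.04,"dx":0,"dy":0,"dz":-0.02,"yaw":0},{"jaw":0.04,"dx":0,"dy":0,"dz":0,"yaw":0}]'

```text
t: 5.65
tool_pos: [0.5664, -0.2934, 0.189]
orientation: [3.1, 0.494, 0.005]
force: [0.2, -0.9, -2.5]
opening: 0.0477
gripper_force: 25.0
```

```bash
python3 - <<'E'
from h import *
nav(.473,-.0504,.186)
E
```

```text
t 5.65 d [-0.0134 -0.26    0.0022] |d| 0.26 th -71.9 yaw -0.002 tilt [ 0.003 -0.002 -1.   ] q [-0.56  0.24  1.42 -0.    1.48  0.7 ] f [ 0.2 -0.9 -2.5] op 0.0477
```

Call:
carry_out --moves '[{"jaw":0.04,"dx":-0.002,"dy":-0.015,"dz":0,"yaw":0},{"jaw":0.04,"dx":-0.002,"dy":-0.04,"dz":0,"yaw":0},{"jaw":0.04,"dx":-0.002,"dy":-0.05,"dz":0,"yaw":0},{"jaw":0.04,"dx":-0.002,"dy":-0.05,"dz":0,"yaw":0},{"jaw":0.04,"dx":-0.002,"dy":-0.05,"dz":0,"yaw":0},{"jaw":0.04,"dx":-0.002,"dy":-0.04,"dz":0,"yaw":0},{"jaw":0.04,"dx":-0.0014,"dy":-0.015,"dz":0,"yaw":0},{"jaw":0.04,"dx":0,"dy":0,"dz":0,"yaw":0}]'

```text
t: 6.65
tool_pos: [0.4711, -0.0489, 0.1857]
orientation: [-3.102, -0.497, 0.002]
force: [0.1, -0.3, -0.7]
opening: 0.048
gripper_force: 25.0
```

```bash
python3 - <<'E'
from h import *
nav(.473,-.0504,.104)
cv2.imwrite("pics/w2.png",read_camera("wrist")[:,:,::-1])
h=np.array([-.95,-.3127]);p=np.array([-.3127,.95])*-1
for x in(134,-139):
  for y in(-32,32): print(x,y,proj("wrist",np.r_[np.array([.57,-.0185])+x/1e3*h+y/1e3*p,.022]).round())
E
```

```text
t 6.65 d [0.0015 0.002  0.0817] |d| 0.003 th -71.8 yaw -0.0 tilt [-0.001  0.    -1.   ] q [-0.21 -0.2   1.87 -0.    1.47  1.04] f [ 0.1 -0.3 -0.7] op 0.048
134 -32 [292. 213.]
134 32 [351. 213.]
-139 -32 [ 283. -101.]
-139 32 [ 360. -101.]
```

View pics/w2.png

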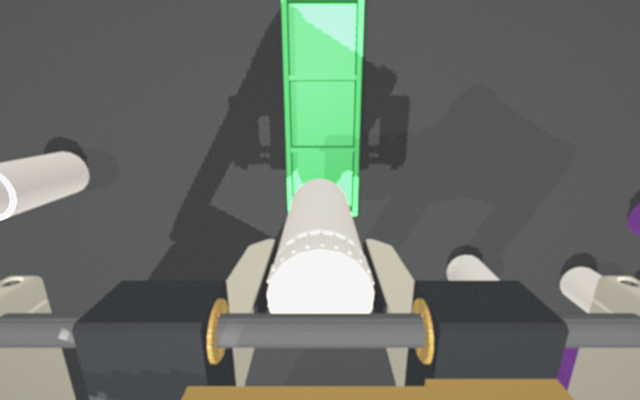

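The wrist view shows jar C held upright over the handle-end bay. Caddy partitions are at rows 146, 78 and 2, and the outer walls are at columns 287 and 359. I'll use these to refine the bay positions.

```bash
python3 - <<'E'
from h import *
h=np.array([-.95,-.3127]);p=np.array([.3127,-.95]);c=np.array([.57,-.0185])
for uv in((288,147),(359,147),(288,78),(360,78),(287,3),(362,3),(289,213),(357,215)):
    P=plane("wrist",uv,.022)[:2];print(uv,P.round(4),"x",(h@(P-c)*1e3).round(1),"y",(p@(P-c)*1e3).round(1))
nav(.473,-.0504,.104)
E
```

```text
(288, 147) [ 0.4985 -0.0066] x 64.2 y -33.7
(359, 147) [ 0.5208 -0.0744] x 64.3 y 37.7
(288, 78) [0.5609 0.0119] x -0.9 y -31.8
(360, 78) [ 0.5822 -0.0529] x -0.8 y 36.5
(287, 3) [0.6208 0.0306] x -63.6 y -30.8
(362, 3) [ 0.6416 -0.033 ] x -63.5 y 36.2
(289, 213) [ 0.4317 -0.0275] x 134.2 y -34.7
(357, 215) [ 0.4521 -0.0973] x 136.6 y 38.0
t 6.7 d [0.0012 0.001  0.082 ] |d| 0.002 th -71.9 yaw -0.001 tilt [-0.001 -0.    -1.   ] q [-0.21 -0.2   1.87 -0.    1.47  1.04] f [ 0.5 -0.5 -1.8] op 0.0478
```

Call:
carry_out --moves '[{"jaw":0.04,"dx":0.002,"dy":0.0025,"dz":0.01,"yaw":0},{"jaw":0.04,"dx":0,"dy":0,"dz":0.02,"yaw":0},{"jaw":0.04,"dx":0,"dy":0,"dz":0.02,"yaw":0},{"jaw":0.04,"dx":0,"dy":0,"dz":0.02,"yaw":0},{"jaw":0.04,"dx":0,"dy":0,"dz":0.008,"yaw":0},{"jaw":0.04,"dx":0,"dy":0,"dz":0,"yaw":0}]'

```text
t: 7.45
tool_pos: [0.4742, -0.0519, 0.1078]
orientation: [-3.102, -0.492, 0.003]
force: [-0.4, -1.0, -1.1]
opening: 0.0476
gripper_force: 25.0
```

Call:
carry_out --moves '[{"jaw":0.04,"dx":0,"dy":0,"dz":0.002,"yaw":0},{"jaw":0.04,"dx":0,"dy":0,"dz":0.002,"yaw":0},{"jaw":0.04,"dx":0,"dy":0,"dz":0,"yaw":0}]'

```text
t: 7.82
tool_pos: [0.4747, -0.0515, 0.1049]
orientation: [3.102, 0.494, 0.001]
force: [-0.4, 0.7, -1.0]
opening: 0.0476
gripper_force: 25.0
```

Force is unchanged so far; continuing in 1 mm steps.

Call:
carry_out --moves '[{"jaw":0.04,"dx":0,"dy":0,"dz":0.001,"yaw":0},{"jaw":0.04,"dx":0,"dy":0,"dz":0.001,"yaw":0},{"jaw":0.04,"dx":0,"dy":0,"dz":0,"yaw":0}]'

```text
t: 8.2
tool_pos: [0.4752, -0.0514, 0.1037]
orientation: [3.102, 0.494, 0.002]
force: [-2.1, 1.3, 5.9]
opening: 0.0476
gripper_force: 25.0
```

```bash
python3 - <<'E'
from h import *
nav(.4741,-.0512,.104)
E
```

```text
t 8.2 d [-0.001  -0.0005 -0.0003] |d| 0.001 th -71.9 yaw -0.002 tilt [ 0.001 -0.    -1.   ] q [-0.22 -0.12  1.95  0.    1.31  1.04] f [-2.1  1.3  5.9] op 0.0476
```

Contact at 5.9 N, at the height expected for the bay floor. Releasing.

Call:
carry_out --moves '[{"jaw":0.07,"dx":0,"dy":0,"dz":0,"yaw":0},{"jaw":0.07,"dx":0,"dy":0,"dz":0,"yaw":0},{"jaw":0.07,"dx":0,"dy":0,"dz":0,"yaw":0},{"jaw":0.07,"dx":0,"dy":0,"dz":-0.02,"yaw":0},{"jaw":0.07,"dx":0,"dy":0,"dz":-0.05,"yaw":0},{"jaw":0.07,"dx":0,"dy":0,"dz":-0.05,"yaw":0},{"jaw":0.07,"dx":0,"dy":0,"dz":0,"yaw":0}]'

```text
t: 9.07
tool_pos: [0.4773, -0.052, 0.2277]
orientation: [3.099, 0.493, 0.013]
force: [0.1, 0.3, 1.1]
opening: 0.07
gripper_force: 0.0
```

```bash
python3 - <<'E'
from h import *
nav(.588,.286,.22)
T=read_camera("top")[:,:,::-1];S=read_camera("side")[:,:,::-1]
cv2.imwrite("pics/c1.png",np.vstack([cv2.resize(T[130:280,150:500],(700,300)),cv2.resize(S[110:250,230:430],(428,300))] if 0 else [cv2.resize(T[130:280,150:500],(700,300)),cv2.resize(S[100:250,180:530],(700,300))]))
E
```

```text
t 9.07 d [ 0.2102 -0.287   0.008 ] |d| 0.356 th -71.9 yaw -0.002 tilt [ 0.008 -0.002 -1.   ] q [-0.22 -0.21  1.81 -0.    1.54  1.04] f [0.1 0.3 1.1] op 0.07
```

View pics/c1.png

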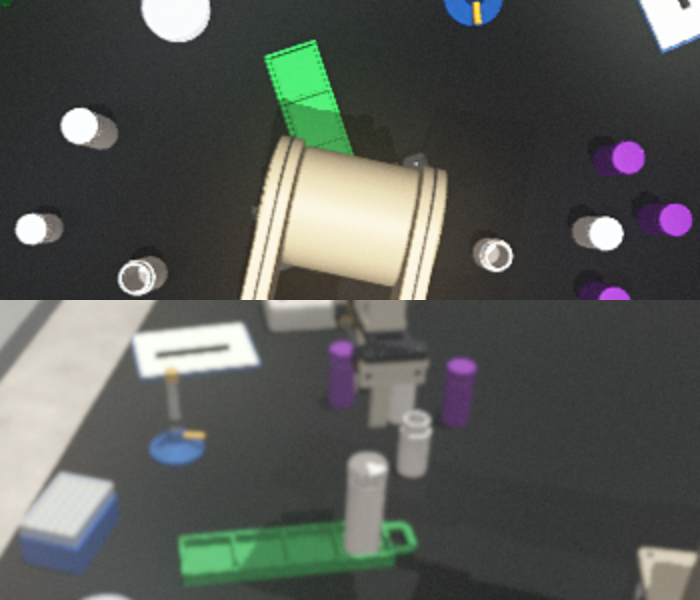

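The picture shows the tall jar upright in the bay next to the handle, at about (365,500) in the lower panel. Next is jar A (120 mm).

Call:
carry_out --moves '[{"jaw":0.075,"dx":0.026,"dy":-0.036,"dz":0.001,"yaw":0},{"jaw":0.075,"dx":0.026,"dy":-0.036,"dz":0.001,"yaw":0},{"jaw":0.075,"dx":0.026,"dy":-0.036,"dz":0.001,"yaw":0},{"jaw":0.075,"dx":0.026,"dy":-0.036,"dz":0.001,"yaw":0},{"jaw":0.075,"dx":0.026,"dy":-0.036,"dz":0.001,"yaw":0},{"jaw":0.075,"dx":0.026,"dy":-0.036,"dz":0.001,"yaw":0},{"jaw":0.075,"dx":0.026,"dy":-0.036,"dz":0.001,"yaw":0},{"jaw":0.075,"dx":0.026,"dy":-0.036,"dz":0.001,"yaw":0}]'

```text
t: 10.18
tool_pos: [0.582, 0.2879, 0.2117]
orientation: [3.102, 0.494, -0.006]
force: [0.3, -0.2, 0.3]
opening: 0.0748
gripper_force: 0.0
```

Call:
carry_out --moves '[{"jaw":0.075,"dx":0,"dy":0,"dz":0,"yaw":0},{"jaw":0.075,"dx":0,"dy":0,"dz":0,"yaw":0}]'

```text
t: 10.42
tool_pos: [0.5819, 0.2863, 0.2124]
orientation: [3.101, 0.494, -0.005]
force: [0.5, -0.2, 0.6]
opening: 0.0749
gripper_force: 0.0
```

```bash
cat >> h.py <<'E'
def cap(z,guess):
    "bright cap top in wrist view near the guessed point -> world xy"
    M=camera_model("wrist");I=read_camera("wrist");u=proj("wrist",np.array([*guess,z]))
    m=((I.min(2)>95)&(I.max(2).astype(int)-I.min(2)<45)).astype(np.uint8);m[260:]=0
    n,l,st,c=cv2.connectedComponentsWithStats(m);k=l[int(u[1]),int(u[0])];x,y,w,h,a=st[k]
    print("pred",u.round(1),"blob",st[k]);b=y+h  # lowest row = front of the cap's rim; cap ellipse axis ratio ~0.96
    c=(x+w/2,b-.48*w);print("cap px",np.round(c,1),"world",plane("wrist",c,z,M).round(4));return I
E
python3 - <<'E'
from h import *
nav(.588,.286,.076)
cap(.12,(.588,.286))
E
```

```text
t 10.43 d [0.0062 0.0021 0.1364] |d| 0.007 th -71.9 yaw -0.001 tilt [-0.003 -0.002 -1.   ] q [ 0.38  0.27  1.34 -0.    1.53  1.63] f [ 0.5 -0.2  0.6] op 0.0749
pred [322.7 198.4] blob [ 292  152   59   75 3330]
cap px [321.5 198.7] world [0.5873 0.2873 0.12  ]
```

Call:
carry_out --moves '[{"jaw":0.075,"dx":0.006,"dy":0.001,"dz":0.016,"yaw":0},{"jaw":0.075,"dx":0.0,"dy":0,"dz":0.04,"yaw":0},{"jaw":0.075,"dx":0,"dy":0,"dz":0.045,"yaw":0},{"jaw":0.075,"dx":0,"dy":0,"dz":0.035,"yaw":0},{"jaw":0.04,"dx":0,"dy":0,"dz":0,"yaw":0},{"jaw":0.04,"dx":0,"dy":0,"dz":0,"yaw":0},{"jaw":0.04,"dx":0,"dy":0,"dz":0,"yaw":0},{"jaw":0.04,"dx":0,"dy":0,"dz":0,"yaw":0}]' --grip_force 25

```text
t: 11.48
tool_pos: [0.5904, 0.2883, 0.0811]
orientation: [-3.102, -0.494, -0.006]
force: [-0.2, -1.1, 5.5]
opening: 0.0452
gripper_force: 24.9
```

Call:
carry_out --moves '[{"jaw":0.04,"dx":0,"dy":0,"dz":-0.01,"yaw":0},{"jaw":0.04,"dx":0,"dy":0,"dz":-0.03,"yaw":0},{"jaw":0.04,"dx":0,"dy":0,"dz":-0.03,"yaw":0},{"jaw":0.04,"dx":0,"dy":0,"dz":-0.02,"yaw":0},{"jaw":0.04,"dx":0,"dy":0,"dz":0,"yaw":0}]'

```text
t: 12.1
tool_pos: [0.5901, 0.2883, 0.1711]
orientation: [-3.102, -0.494, -0.006]
force: [-0.2, -0.5, -1.2]
opening: 0.0451
gripper_force: 24.9
```

```bash
python3 - <<'E'
from h import *
nav(.5387,-.0299,.166)
E
```

```text
t 12.1 d [-0.1477  0.2865  0.0044] |d| 0.322 th -71.9 yaw -0.002 tilt [ 0.004  0.001 -1.   ] q [0.38 0.3  1.38 0.   1.46 1.63] f [-0.2 -0.5 -1.2] op 0.0451
```

Call:
carry_out --moves '[{"jaw":0.04,"dx":-0.01,"dy":0.018,"dz":0,"yaw":0},{"jaw":0.04,"dx":-0.02,"dy":0.04,"dz":0,"yaw":0},{"jaw":0.04,"dx":-0.024,"dy":0.05,"dz":0,"yaw":0},{"jaw":0.04,"dx":-0.024,"dy":0.05,"dz":0,"yaw":0},{"jaw":0.04,"dx":-0.024,"dy":0.05,"dz":0,"yaw":0},{"jaw":0.04,"dx":-0.024,"dy":0.05,"dz":0,"yaw":0},{"jaw":0.04,"dx":-0.017,"dy":0.0285,"dz":0,"yaw":0},{"jaw":0.04,"dx":0,"dy":0,"dz":0,"yaw":0}]'

```text
t: 13.1
tool_pos: [0.5406, -0.031, 0.167]
orientation: [-3.103, -0.489, 0.004]
force: [0.0, 0.5, -2.0]
opening: 0.0454
gripper_force: 24.9
```

Call:
carry_out --moves '[{"jaw":0.04,"dx":0,"dy":0,"dz":0,"yaw":0},{"jaw":0.04,"dx":0,"dy":0,"dz":0,"yaw":0}]'

```text
t: 13.35
tool_pos: [0.5418, -0.0278, 0.1681]
orientation: [-3.102, -0.496, 0.001]
force: [0.6, 0.5, -0.6]
opening: 0.0454
gripper_force: 24.9
```

```bash
python3 - <<'E'
from h import *
nav(.5387,-.0299,.086)
E
```

```text
t 13.35 d [-0.0036  0.0011  0.0821] |d| 0.004 th -71.8 yaw -0.0 tilt [-0.001  0.    -1.   ] q [-0.15  0.01  1.71  0.    1.43  1.11] f [ 0.6  0.5 -0.6] op 0.0454
```

Call:
carry_out --moves '[{"jaw":0.04,"dx":-0.004,"dy":0.001,"dz":0.01,"yaw":0},{"jaw":0.04,"dx":0,"dy":0,"dz":0.02,"yaw":0},{"jaw":0.04,"dx":0,"dy":0,"dz":0.02,"yaw":0},{"jaw":0.04,"dx":0,"dy":0,"dz":0.02,"yaw":0},{"jaw":0.04,"dx":0,"dy":0,"dz":0.008,"yaw":0},{"jaw":0.04,"dx":0,"dy":0,"dz":0,"yaw":0}]'

```text
t: 14.1
tool_pos: [0.5376, -0.0309, 0.0894]
orientation: [-3.102, -0.494, 0.003]
force: [0.2, 0.1, -2.2]
opening: 0.0452
gripper_force: 24.9
```

Call:
carry_out --moves '[{"jaw":0.04,"dx":0,"dy":0,"dz":0.001,"yaw":0},{"jaw":0.04,"dx":0,"dy":0,"dz":0.001,"yaw":0},{"jaw":0.04,"dx":0,"dy":0,"dz":0,"yaw":0}]'

```text
t: 14.48
tool_pos: [0.5387, -0.0312, 0.0891]
orientation: [3.102, 0.494, 0.001]
force: [0.7, 0.2, -1.5]
opening: 0.0456
gripper_force: 24.9
```

```bash
python3 - <<'E'
from h import *
nav(.5387,-.0299,.086)
E
```

```text
t 14.47 d [ 0.0003 -0.0012  0.0031] |d| 0.001 th -71.9 yaw -0.002 tilt [ 0.001 -0.    -1.   ] q [-0.15  0.07  1.8   0.    1.28  1.1 ] f [ 0.7  0.2 -1.5] op 0.0456
```

Call:
carry_out --moves '[{"jaw":0.04,"dx":0,"dy":-0.001,"dz":0.001,"yaw":0},{"jaw":0.04,"dx":0,"dy":0,"dz":0.001,"yaw":0},{"jaw":0.04,"dx":0,"dy":0,"dz":0,"yaw":0}]'

```text
t: 14.85
tool_pos: [0.538, -0.0301, 0.0865]
orientation: [-3.102, -0.494, 0.0]
force: [-0.2, -0.3, -1.8]
opening: 0.0454
gripper_force: 24.9
```

Call:
carry_out --moves '[{"jaw":0.04,"dx":0,"dy":0,"dz":0.001,"yaw":0},{"jaw":0.04,"dx":0,"dy":0,"dz":0,"yaw":0}]'

```text
t: 15.1
tool_pos: [0.5383, -0.0302, 0.0861]
orientation: [3.102, 0.494, 0.001]
force: [-1.2, 0.0, 3.0]
opening: 0.0454
gripper_force: 24.9
```

Contact. Releasing and rising, then on to jar D (100 mm).

Call:
carry_out --moves '[{"jaw":0.066,"dx":0,"dy":0,"dz":0,"yaw":0},{"jaw":0.066,"dx":0,"dy":0,"dz":0,"yaw":0},{"jaw":0.066,"dx":0,"dy":0,"dz":0,"yaw":0},{"jaw":0.066,"dx":0,"dy":0,"dz":-0.02,"yaw":0},{"jaw":0.066,"dx":0,"dy":0,"dz":-0.05,"yaw":0},{"jaw":0.066,"dx":0,"dy":0,"dz":-0.05,"yaw":0},{"jaw":0.066,"dx":0,"dy":0,"dz":-0.02,"yaw":0},{"jaw":0.066,"dx":0,"dy":0,"dz":0,"yaw":0}]'

```text
t: 16.1
tool_pos: [0.5391, -0.0303, 0.2269]
orientation: [3.102, 0.494, 0.004]
force: [-1.1, -0.2, -0.5]
opening: 0.066
gripper_force: 0.0
```

```bash
python3 - <<'E'
from h import *
nav(.4505,-.3845,.2)
E
```

```text
t 16.1 d [-0.1943  0.3091  0.0268] |d| 0.365 th -71.9 yaw -0.002 tilt [ 0.003 -0.    -1.   ] q [-0.15 -0.04  1.65 -0.    1.53  1.1 ] f [-1.1 -0.2 -0.5] op 0.066
```

Call:
carry_out --moves '[{"jaw":0.066,"dx":-0.0243,"dy":0.0386,"dz":0,"yaw":0},{"jaw":0.066,"dx":-0.0243,"dy":0.0386,"dz":0,"yaw":0},{"jaw":0.066,"dx":-0.0243,"dy":0.0386,"dz":0,"yaw":0},{"jaw":0.066,"dx":-0.0243,"dy":0.0386,"dz":0,"yaw":0},{"jaw":0.066,"dx":-0.0243,"dy":0.0386,"dz":0,"yaw":0},{"jaw":0.066,"dx":-0.0243,"dy":0.0386,"dz":0,"yaw":0},{"jaw":0.066,"dx":-0.0243,"dy":0.0386,"dz":0.01,"yaw":0},{"jaw":0.066,"dx":-0.0243,"dy":0.0386,"dz":0.016,"yaw":0}]'

```text
t: 17.1
tool_pos: [0.448, -0.3848, 0.1967]
orientation: [-3.1, -0.493, 0.002]
force: [0.6, -0.3, -0.7]
opening: 0.066
gripper_force: 0.0
```

Call:
carry_out --moves '[{"jaw":0.066,"dx":0,"dy":0,"dz":0,"yaw":0},{"jaw":0.066,"dx":0,"dy":0,"dz":0,"yaw":0}]'

```text
t: 17.35
tool_pos: [0.4486, -0.383, 0.1975]
orientation: [-3.099, -0.493, 0.003]
force: [0.8, 0.9, 0.7]
opening: 0.066
gripper_force: 0.0
```

```bash
python3 - <<'E'
from h import *
nav(.4505,-.3845,.056)
I=cap(.1,(.4505,-.3845))
cv2.imwrite("pics/w3.png",I[:,:,::-1])
E
```

```text
t 17.35 d [0.0015 0.0026 0.1414] |d| 0.003 th -71.9 yaw -0.002 tilt [-0.002  0.003 -1.   ] q [-0.79  0.12  1.54  0.    1.49  0.46] f [0.8 0.9 0.7] op 0.066
pred [323.3 202.4] blob [   96     0   544   260 77319]
cap px [368.   -1.1] world [ 0.6032 -0.3674  0.1   ]
```

View pics/w3.png

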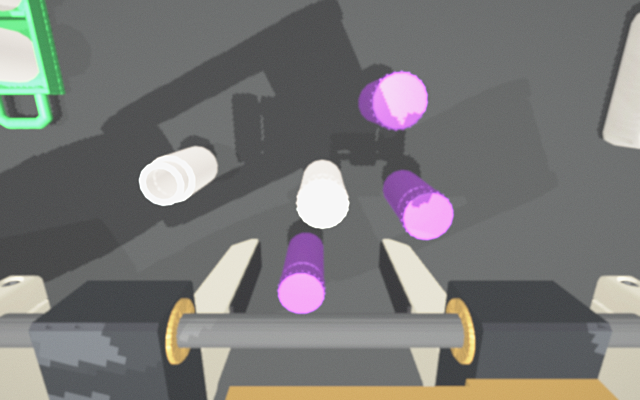

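The wrist view shows the white jar D's cap at (322,203), as predicted. The nearest purple jars, at (428,215) and (302,292), are outside the finger span. Descending.

Call:
carry_out --moves '[{"jaw":0.066,"dx":0.001,"dy":0.001,"dz":0.02,"yaw":0},{"jaw":0.066,"dx":0.0,"dy":0,"dz":0.04,"yaw":0},{"jaw":0.066,"dx":0,"dy":0,"dz":0.045,"yaw":0},{"jaw":0.066,"dx":0,"dy":0,"dz":0.036,"yaw":0},{"jaw":0.035,"dx":0,"dy":0,"dz":0,"yaw":0},{"jaw":0.035,"dx":0,"dy":0,"dz":0,"yaw":0},{"jaw":0.035,"dx":0,"dy":0,"dz":0,"yaw":0},{"jaw":0.035,"dx":0,"dy":0,"dz":0,"yaw":0}]' --grip_force 25

```text
t: 18.4
tool_pos: [0.4516, -0.3857, 0.0608]
orientation: [3.1, 0.494, 0.003]
force: [0.1, 0.7, 4.2]
opening: 0.0428
gripper_force: 24.9
```

Call:
carry_out --moves '[{"jaw":0.035,"dx":0,"dy":0,"dz":-0.01,"yaw":0},{"jaw":0.035,"dx":0,"dy":0,"dz":-0.04,"yaw":0},{"jaw":0.035,"dx":0,"dy":0,"dz":-0.05,"yaw":0},{"jaw":0.035,"dx":0,"dy":0,"dz":-0.05,"yaw":0},{"jaw":0.035,"dx":0,"dy":0,"dz":-0.03,"yaw":0},{"jaw":0.035,"dx":0,"dy":0,"dz":0,"yaw":0}]'

```text
t: 19.15
tool_pos: [0.4517, -0.3861, 0.2429]
orientation: [3.097, 0.493, 0.006]
force: [-0.2, -0.4, -1.1]
opening: 0.0424
gripper_force: 24.9
```

```bash
python3 - <<'E'
from h import *
nav(.6033,-.0087,.236)
E
```

```text
t 19.15 d [ 0.2612 -0.3117  0.0058] |d| 0.407 th -71.9 yaw -0.002 tilt [ 0.005 -0.005 -1.   ] q [-0.79  0.1   1.48 -0.    1.56  0.46] f [-0.2 -0.4 -1.1] op 0.0424
```

Call:
carry_out --moves '[{"jaw":0.035,"dx":0.015,"dy":-0.0177,"dz":0,"yaw":0},{"jaw":0.035,"dx":0.032,"dy":-0.038,"dz":0,"yaw":0},{"jaw":0.035,"dx":0.036,"dy":-0.043,"dz":0,"yaw":0},{"jaw":0.035,"dx":0.036,"dy":-0.043,"dz":0,"yaw":0},{"jaw":0.035,"dx":0.036,"dy":-0.043,"dz":0,"yaw":0},{"jaw":0.035,"dx":0.036,"dy":-0.043,"dz":0,"yaw":0},{"jaw":0.035,"dx":0.036,"dy":-0.043,"dz":0,"yaw":0},{"jaw":0.035,"dx":0.024,"dy":-0.029,"dz":0,"yaw":0}]'

```text
t: 20.15
tool_pos: [0.5951, -0.0179, 0.2362]
orientation: [-3.1, -0.497, 0.005]
force: [0.6, 0.7, -1.3]
opening: 0.0423
gripper_force: 24.9
```

Call:
carry_out --moves '[{"jaw":0.035,"dx":0.01,"dy":-0.012,"dz":0,"yaw":0},{"jaw":0.035,"dx":0,"dy":0,"dz":0,"yaw":0},{"jaw":0.035,"dx":0,"dy":0,"dz":0,"yaw":0}]'

```text
t: 20.52
tool_pos: [0.6012, -0.0084, 0.2381]
orientation: [3.103, 0.493, -0.002]
force: [-0.1, -0.3, -0.7]
opening: 0.0427
gripper_force: 24.9
```

```bash
python3 - <<'E'
from h import *
nav(.6033,-.0087,.066)
E
```

```text
t 20.52 d [0.0021 0.0009 0.1721] |d| 0.002 th -72.0 yaw -0.003 tilt [-0.001 -0.    -1.   ] q [-0.1   0.13  1.46 -0.    1.56  1.16] f [-0.1 -0.3 -0.7] op 0.0427
```

Call:
carry_out --moves '[{"jaw":0.035,"dx":0.001,"dy":0.001,"dz":0.02,"yaw":0},{"jaw":0.035,"dx":0,"dy":0,"dz":0.04,"yaw":0},{"jaw":0.035,"dx":0,"dy":0,"dz":0.04,"yaw":0},{"jaw":0.035,"dx":0,"dy":0,"dz":0.035,"yaw":0},{"jaw":0.035,"dx":0,"dy":0,"dz":0.02,"yaw":0},{"jaw":0.035,"dx":0,"dy":0,"dz":0.012,"yaw":0},{"jaw":0.035,"dx":0,"dy":0,"dz":0,"yaw":0}]'

```text
t: 21.4
tool_pos: [0.6028, -0.0083, 0.0712]
orientation: [-3.102, -0.493, 0.001]
force: [0.2, -0.5, -1.7]
opening: 0.0427
gripper_force: 24.9
```

```bash
python3 - <<'E'
from h import *
nav(.6033,-.0087,.066)
E
```

```text
t 21.4 d [0.0003 0.0006 0.0052] |d| 0.001 th -71.9 yaw -0.002 tilt [-0.001  0.    -1.   ] q [-0.1   0.25  1.63 -0.    1.26  1.16] f [ 0.2 -0.5 -1.7] op 0.0427
```

Call:
carry_out --moves '[{"jaw":0.035,"dx":0,"dy":0,"dz":0.001,"yaw":0},{"jaw":0.035,"dx":0,"dy":0,"dz":0.001,"yaw":0},{"jaw":0.035,"dx":0,"dy":0,"dz":0.001,"yaw":0},{"jaw":0.035,"dx":0,"dy":0,"dz":0,"yaw":0}]'

```text
t: 21.9
tool_pos: [0.6032, -0.008, 0.0688]
orientation: [3.102, 0.494, 0.0]
force: [-0.1, 0.4, -1.0]
opening: 0.0428
gripper_force: 24.9
```

Call:
carry_out --moves '[{"jaw":0.035,"dx":0,"dy":0,"dz":0.001,"yaw":0},{"jaw":0.035,"dx":0,"dy":0,"dz":0.001,"yaw":0},{"jaw":0.035,"dx":0,"dy":0,"dz":0,"yaw":0}]'

```text
t: 22.28
tool_pos: [0.6029, -0.008, 0.0664]
orientation: [-3.102, -0.494, 0.001]
force: [-0.2, -0.0, -1.5]
opening: 0.043
gripper_force: 24.9
```

Call:
carry_out --moves '[{"jaw":0.035,"dx":0,"dy":0,"dz":0.001,"yaw":0},{"jaw":0.035,"dx":0,"dy":0,"dz":0,"yaw":0}]'

```text
t: 22.52
tool_pos: [0.6032, -0.008, 0.0659]
orientation: [3.102, 0.494, 0.001]
force: [-1.0, -0.6, 1.2]
opening: 0.0427
gripper_force: 24.9
```

Contact. Releasing and rising, then on to jar B (80 mm).

Call:
carry_out --moves '[{"jaw":0.063,"dx":0,"dy":0,"dz":0,"yaw":0},{"jaw":0.063,"dx":0,"dy":0,"dz":0,"yaw":0},{"jaw":0.063,"dx":0,"dy":0,"dz":0,"yaw":0},{"jaw":0.063,"dx":0,"dy":0,"dz":-0.02,"yaw":0},{"jaw":0.063,"dx":0,"dy":0,"dz":-0.05,"yaw":0},{"jaw":0.063,"dx":0,"dy":0,"dz":-0.05,"yaw":0},{"jaw":0.063,"dx":0,"dy":0,"dz":-0.02,"yaw":0},{"jaw":0.063,"dx":0,"dy":0,"dz":0,"yaw":0}]'

```text
t: 23.52
tool_pos: [0.6043, -0.0081, 0.2083]
orientation: [3.101, 0.494, 0.007]
force: [-1.7, 0.3, -0.8]
opening: 0.0631
gripper_force: 0.0
```

```bash
python3 - <<'E'
from h import *
nav(.457,.357,.18)
E
```

```text
t 23.52 d [-0.0268 -0.3929  0.0275] |d| 0.394 th -71.9 yaw -0.002 tilt [ 0.004 -0.    -1.   ] q [-0.1   0.14  1.49 -0.    1.5   1.16] f [-1.7  0.3 -0.8] op 0.0631
```

Call:
carry_out --moves '[{"jaw":0.063,"dx":-0.0033,"dy":-0.049,"dz":0,"yaw":0},{"jaw":0.063,"dx":-0.0033,"dy":-0.049,"dz":0,"yaw":0},{"jaw":0.063,"dx":-0.0033,"dy":-0.049,"dz":0,"yaw":0},{"jaw":0.063,"dx":-0.0033,"dy":-0.049,"dz":0,"yaw":0},{"jaw":0.063,"dx":-0.0033,"dy":-0.049,"dz":0,"yaw":0},{"jaw":0.063,"dx":-0.0033,"dy":-0.049,"dz":0,"yaw":0},{"jaw":0.063,"dx":-0.0033,"dy":-0.049,"dz":0.01,"yaw":0},{"jaw":0.063,"dx":-0.0035,"dy":-0.05,"dz":0.016,"yaw":0}]'

```text
t: 24.52
tool_pos: [0.4542, 0.3582, 0.1773]
orientation: [3.102, 0.494, -0.003]
force: [0.6, -0.0, -1.0]
opening: 0.0629
gripper_force: 0.0
```

Call:
carry_out --moves '[{"jaw":0.063,"dx":0,"dy":0,"dz":0,"yaw":0},{"jaw":0.063,"dx":0,"dy":0,"dz":0,"yaw":0}]'

```text
t: 24.78
tool_pos: [0.4549, 0.3565, 0.1777]
orientation: [3.101, 0.495, -0.004]
force: [-0.4, 0.2, -0.2]
opening: 0.0633
gripper_force: 0.0
```

```bash
python3 - <<'E'
from h import *
nav(.457,.357,.037)
I=cap(.08,(.457,.357));cv2.imwrite("pics/w4.png",I[:,:,::-1])
E
```

```text
t 24.77 d [ 0.0026 -0.      0.1407] |d| 0.003 th -71.9 yaw -0.001 tilt [-0.002 -0.002 -1.   ] q [ 0.58  0.1   1.6  -0.    1.45  1.83] f [-0.4  0.2 -0.2] op 0.0633
pred [320.3 201.3] blob [ 292  162  103   84 6257]
cap px [343.5 196.6] world [0.4664 0.34   0.08  ]
```

View pics/w4.png

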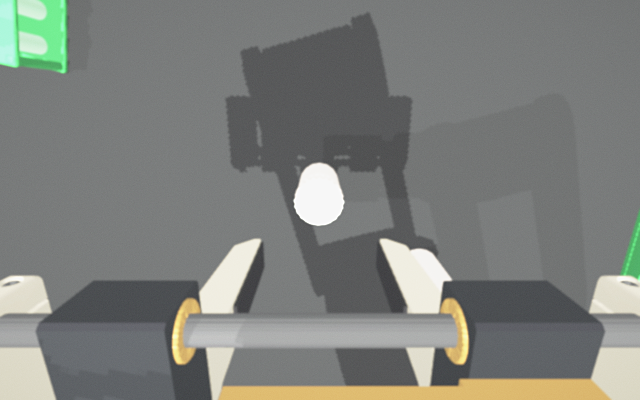

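The wrist view shows jar B's cap at (319,202), as predicted. The open jar behind the right finger, at about (430,265), is outside the descent. Descending.

Call:
carry_out --moves '[{"jaw":0.063,"dx":0.001,"dy":0,"dz":0.02,"yaw":0},{"jaw":0.063,"dx":0.0,"dy":0,"dz":0.04,"yaw":0},{"jaw":0.063,"dx":0,"dy":0,"dz":0.045,"yaw":0},{"jaw":0.063,"dx":0,"dy":0,"dz":0.034,"yaw":0},{"jaw":0.032,"dx":0,"dy":0,"dz":0,"yaw":0},{"jaw":0.032,"dx":0,"dy":0,"dz":0,"yaw":0},{"jaw":0.032,"dx":0,"dy":0,"dz":0,"yaw":0},{"jaw":0.032,"dx":0,"dy":0,"dz":0,"yaw":0}]' --grip_force 25

```text
t: 25.82
tool_pos: [0.4581, 0.3584, 0.0427]
orientation: [-3.101, -0.494, -0.005]
force: [1.7, -0.4, 4.7]
opening: 0.0394
gripper_force: 25.0
```

Call:
carry_out --moves '[{"jaw":0.032,"dx":0,"dy":0,"dz":-0.01,"yaw":0},{"jaw":0.032,"dx":0,"dy":0,"dz":-0.04,"yaw":0},{"jaw":0.032,"dx":0,"dy":0,"dz":-0.05,"yaw":0},{"jaw":0.032,"dx":0,"dy":0,"dz":-0.04,"yaw":0},{"jaw":0.032,"dx":0,"dy":0,"dz":-0.02,"yaw":0},{"jaw":0.032,"dx":0,"dy":0,"dz":0,"yaw":0}]'

```text
t: 26.58
tool_pos: [0.4574, 0.3581, 0.2022]
orientation: [-3.101, -0.494, -0.004]
force: [-0.1, 0.5, -1.5]
opening: 0.0394
gripper_force: 25.0
```

```bash
python3 - <<'E'
from h import *
nav(.6679,.0126,.2)
E
```

```text
t 26.57 d [0.0928 0.3939 0.0021] |d| 0.405 th -71.9 yaw -0.002 tilt [ 0.002  0.002 -1.   ] q [ 0.58  0.08  1.57 -0.    1.49  1.83] f [-0.1  0.5 -1.5] op 0.0394
```

Call:
carry_out --moves '[{"jaw":0.032,"dx":0.005,"dy":0.02,"dz":0,"yaw":0},{"jaw":0.032,"dx":0.011,"dy":0.046,"dz":0,"yaw":0},{"jaw":0.032,"dx":0.013,"dy":0.056,"dz":0,"yaw":0},{"jaw":0.032,"dx":0.013,"dy":0.056,"dz":0,"yaw":0},{"jaw":0.032,"dx":0.013,"dy":0.056,"dz":0,"yaw":0},{"jaw":0.032,"dx":0.013,"dy":0.056,"dz":0,"yaw":0},{"jaw":0.032,"dx":0.013,"dy":0.056,"dz":0,"yaw":0},{"jaw":0.032,"dx":0.008,"dy":0.033,"dz":0,"yaw":0}]'

```text
t: 27.58
tool_pos: [0.6586, 0.0206, 0.1973]
orientation: [-3.103, -0.49, 0.007]
force: [0.0, 1.0, -0.3]
opening: 0.04
gripper_force: 25.0
```

Call:
carry_out --moves '[{"jaw":0.032,"dx":0.004,"dy":0.015,"dz":0,"yaw":0},{"jaw":0.032,"dx":0,"dy":0,"dz":0,"yaw":0},{"jaw":0.032,"dx":0,"dy":0,"dz":0,"yaw":0}]'

```text
t: 27.95
tool_pos: [0.6667, 0.0132, 0.2001]
orientation: [-3.102, -0.496, 0.002]
force: [-0.6, 1.0, -1.4]
opening: 0.0395
gripper_force: 25.0
```

```bash
python3 - <<'E'
from h import *
nav(.6679,.0126,.0477)
E
```

```text
t 27.95 d [0.0011 0.0011 0.1524] |d| 0.002 th -71.8 yaw -0.001 tilt [-0.001  0.    -1.   ] q [-0.06  0.32  1.3   0.    1.52  1.2 ] f [-0.6  1.  -1.4] op 0.0395
```

Call:
carry_out --moves '[{"jaw":0.032,"dx":0.001,"dy":0.001,"dz":0.02,"yaw":0},{"jaw":0.032,"dx":0,"dy":0,"dz":0.035,"yaw":0},{"jaw":0.032,"dx":0,"dy":0,"dz":0.035,"yaw":0},{"jaw":0.032,"dx":0,"dy":0,"dz":0.03,"yaw":0},{"jaw":0.032,"dx":0,"dy":0,"dz":0.018,"yaw":0},{"jaw":0.032,"dx":0,"dy":0,"dz":0.01,"yaw":0},{"jaw":0.032,"dx":0,"dy":0,"dz":0,"yaw":0}]'

```text
t: 28.82
tool_pos: [0.6685, 0.0116, 0.0523]
orientation: [-3.102, -0.495, 0.001]
force: [0.6, 0.5, -0.6]
opening: 0.0396
gripper_force: 25.0
```

Call:
carry_out --moves '[{"jaw":0.032,"dx":0,"dy":0,"dz":0.001,"yaw":0},{"jaw":0.032,"dx":0,"dy":0,"dz":0.001,"yaw":0},{"jaw":0.032,"dx":0,"dy":0,"dz":0,"yaw":0}]'

```text
t: 29.2
tool_pos: [0.6691, 0.0113, 0.0513]
orientation: [3.102, 0.494, 0.001]
force: [1.0, -0.5, -0.9]
opening: 0.0401
gripper_force: 25.0
```

Call:
carry_out --moves '[{"jaw":0.032,"dx":-0.001,"dy":-0.001,"dz":0.001,"yaw":0},{"jaw":0.032,"dx":0,"dy":0,"dz":0.001,"yaw":0},{"jaw":0.032,"dx":0,"dy":0,"dz":0,"yaw":0}]'

```text
t: 29.58
tool_pos: [0.6673, 0.012, 0.0484]
orientation: [-3.102, -0.494, 0.001]
force: [-0.0, -0.4, -0.4]
opening: 0.0394
gripper_force: 25.0
```

Call:
carry_out --moves '[{"jaw":0.032,"dx":0,"dy":0,"dz":0.001,"yaw":0},{"jaw":0.032,"dx":0,"dy":0,"dz":0,"yaw":0}]'

```text
t: 29.82
tool_pos: [0.6675, 0.012, 0.0478]
orientation: [3.102, 0.494, 0.0]
force: [-0.2, -0.6, 0.5]
opening: 0.0396
gripper_force: 25.0
```

Call:
carry_out --moves '[{"jaw":0.032,"dx":0,"dy":0,"dz":0.0005,"yaw":0},{"jaw":0.032,"dx":0,"dy":0,"dz":0,"yaw":0}]'

```text
t: 30.08
tool_pos: [0.6677, 0.012, 0.0477]
orientation: [3.102, 0.494, 0.001]
force: [-1.5, 0.3, 4.1]
opening: 0.0399
gripper_force: 25.0
```

Contact at 4.1 N. Releasing, rising and swinging clear so the cameras can see.

Call:
carry_out --moves '[{"jaw":0.06,"dx":0,"dy":0,"dz":0,"yaw":0},{"jaw":0.06,"dx":0,"dy":0,"dz":0,"yaw":0},{"jaw":0.06,"dx":0,"dy":0,"dz":0,"yaw":0},{"jaw":0.06,"dx":0,"dy":0,"dz":-0.02,"yaw":0},{"jaw":0.06,"dx":0,"dy":0,"dz":-0.05,"yaw":0},{"jaw":0.06,"dx":0,"dy":0,"dz":-0.06,"yaw":0},{"jaw":0.06,"dx":0,"dy":0,"dz":-0.06,"yaw":0},{"jaw":0.06,"dx":0,"dy":0,"dz":0,"yaw":0}]'

```text
t: 31.08
tool_pos: [0.6711, 0.0118, 0.2473]
orientation: [3.099, 0.494, 0.022]
force: [-0.1, -0.2, -0.5]
opening: 0.0601
gripper_force: 0.0
```

Call:
carry_out --moves '[{"jaw":0.06,"dx":-0.025,"dy":-0.05,"dz":0,"yaw":0},{"jaw":0.06,"dx":-0.025,"dy":-0.05,"dz":0,"yaw":0},{"jaw":0.06,"dx":-0.025,"dy":-0.05,"dz":0,"yaw":0},{"jaw":0.06,"dx":-0.025,"dy":-0.05,"dz":0,"yaw":0},{"jaw":0.06,"dx":-0.025,"dy":-0.05,"dz":0,"yaw":0},{"jaw":0.06,"dx":-0.025,"dy":-0.05,"dz":0,"yaw":0},{"jaw":0.06,"dx":-0.025,"dy":-0.05,"dz":0,"yaw":0},{"jaw":0.06,"dx":0,"dy":0,"dz":0,"yaw":0}]'

```text
t: 32.08
tool_pos: [0.3899, 0.2927, 0.2378]
orientation: [-3.1, -0.502, -0.001]
force: [-0.6, -0.7, -0.4]
opening: 0.0602
gripper_force: 0.0
```

```bash
python3 - <<'E'
from h import *
nav(.4,.3,.25)
T=read_camera("top")[:,:,::-1];S=read_camera("side")[:,:,::-1]
cv2.imwrite("pics/f.png",np.vstack([cv2.resize(T[130:280,150:500],(700,300)),cv2.resize(S[100:250,180:530],(700,300))]))
E
```

```text
t 32.08 d [ 0.0119 -0.0038 -0.0122] |d| 0.012 th -71.6 yaw 0.003 tilt [ 0.     0.001 -1.   ] q [ 0.54 -0.19  1.76  0.    1.56  1.79] f [-0.6 -0.7 -0.4] op 0.0602
```

View pics/f.png

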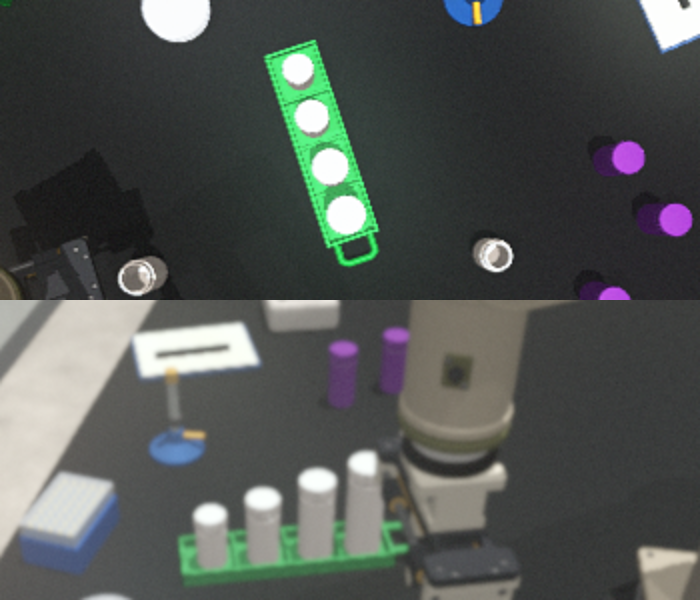

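The picture shows all four jars upright and centred in the bays, stepping down from the handle end. The open and purple jars are where they were, and the gripper is clear. Handing in.

```bash
python3 -c "
from plant import *
print(close_job())"
```

```text
the job is handed in; nothing more can be done
None
```

All four capped jars stand upright in the caddy, tallest by the handle down to the shortest at the far end, each set down on its bay floor; the job was handed in at about 32 s.

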